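# Index the dosing arm over the flask

### The job

The dosing syringe has been primed over the middle beaker and must now stand over the open neck of the small volumetric flask with the pink solution, one hole to one side or the other. With a fingertip hooked through the red pull ring on the arm's tail, lift the spring index pin clear of its hole, swing the arm one hole so that the needle is over the flask, let the pin drop fully home in that hole, and take the finger away. Hook the ring with care: do not pinch, grip or wrench it, and leave the glassware and the bottles standing where they are.

Things in the scene. Friction and masses are not known exactly. Their poses are not given: they have to be found in the camera images.
- stand: Fixed dosing stand, 310 x 250 mm. Origin on the bench on the axis of its column (with the arm's grey sleeve 41 mm thick, 210 mm high); z up, x from the column to the glassware (robot's right), y roughly ahead. On the -x side an aluminium index plate, top at z = 70 mm; on the +x side a white deck, top at z = 12 mm: three vessels 150 mm from the axis, under the needle positions of the middle hole and its neighbours.
- middle_hole (a point): Centre of the mouth of the index plate's middle hole, where the pin stands at the start: 100 mm from the column on the stand's -x side, z = 70 mm. Five 9.6 mm holes lie 26 degrees (0.4538 rad) apart on this radius; the middle one puts the needle over the middle beaker.
- swing_arm (a joint): Angle (rad) of the grey swing arm about the column, 0 at the middle hole (start), positive counter-clockwise from above; holes at 0, +-0.454 and +-0.908, stops at +-1.0. Positive brings the needle to the stand's +y and the tail with the ring, opposite, to -y. The arm stays where it is left (0.6 N at the ring moves it). Tail 26 mm wide, top at z = 84 mm, 31 mm wide at its end.
- index_pin (a joint): Lift (m) of the steel index pin with its ring: 0 = fully home in a hole, 0.008 = round tip on top of the index plate, 0.016 = upper stop. Pin 8 mm thick. A spring presses it down with 4 N at 0, 6 N at 0.012; let go within 1.5 degrees of a hole it drops in by itself, and then locks the arm to +-0.5 degree.
- ring_bar (a point): Middle of the underside of the red pull ring's top bar, 146 mm above the bench with the pin home; rides with pin and arm. The ring is an upright rounded rectangle of 6 mm bar, opening 44 wide x 32 mm high, across the tail above the pin. x: level through the ring, to the column (it is reached from the robot's left); y: along the bar; z: up. 75 mm free behind it; pin's sleeve below, top at z = 104 mm.
- needle_tip (a point): Tip of the thin steel needle of the dosing syringe at the far end of the arm, 152 mm above the bench, 150 mm from the column, opposite the ring. The boom with the syringe reaches up to 282 mm.
- flask_50: Small volumetric flask with pink solution, round body 47 mm wide, long open neck, 132 mm tall, loose, standing on the deck on one side or the other of the middle beaker. Origin at the centre of its underside, z up along the neck.
- beaker_50: Clear beaker, 56 mm wide, 76 mm tall, loose, on the deck on the other side of the middle beaker. Origin at the centre of its underside, z up.
- beaker_100: Clear beaker, 59 mm wide, 82 mm tall, loose, on the deck in the middle, under the needle at the start. Origin at the centre of its underside, z up.
- bottle_white: White-capped plastic bottle, 52 mm wide, 112 mm tall, loose, on the bench beyond the stand. Origin at the centre of its underside, z up.
- drop_bottle: Small amber dropper bottle with white cap, 30 mm wide, 78 mm tall, loose, on the bench on the robot's side of the stand. Origin at the centre of its underside, z up.
Mind the look-alikes: they are no part of the job. What is shaped like the flask_50 but orange or purple is not meant.

How it is judged (in metres and radians):
On the way, in this order (a step that is already met when the one before it is completed fails the run):
1. the index pin is lifted clear of the middle hole, before the arm swings (value of joint index_pin above 0.0082 m and value of joint swing_arm between -0.08 and 0.08 rad), for 0.1 s.
2. the arm is swung one hole, the needle over the flask (horizontal distance between needle_tip and flask_50 below 0.008 m), for 0.1 s.
At the end, for the whole second after the job is handed in: The index pin is fully home (joint below 2 mm) in the hole that puts the needle over the flask (needle tip within 5 mm of the flask's axis, seen from above), the arm at rest, the flask upright, and no vessel or bottle more than 10 mm from where it stood (value of joint index_pin below 0.002 m and horizontal distance between needle_tip and flask_50 below 0.005 m and angle between flask_50's own z axis and vertical below 0.1 rad and velocity of joint swing_arm between -0.02 and 0.02 rad/s and distance of each of flask_50, beaker_50, beaker_100, bottle_white, drop_bottle from where it was at the start of the episode below 0.01 m); the robot touches nothing.
It fails at once if a vessel or bottle is knocked, pushed or lifted more than 15 mm from its place, or tipped (distance of any of flask_50, beaker_50, beaker_100, bottle_white, drop_bottle from where it was at the start of the episode above 0.015 m or angle between any of flask_50, beaker_50, beaker_100, bottle_white, drop_bottle's own z axis and vertical above 0.3 rad).
It fails at once if the ring is pinched or wrenched (more than 25 N between fingers and pin or ring) (contact force between the fingers and index_pin above 25 N).
It also fails if it takes over 45 s, if anything falls off the work surface, if the arm or the gripper's body presses on something with over 40 N, if the wrist force passes 120 N, or if a joint passes its speed limit or range.

### The arm

A 7-joint arm with a two-finger parallel gripper is mounted at the origin on a cart in front of the work surface, level with it; the furniture and walls round the work are solid. World frame = base frame: x ahead of the robot, y to its left, z up, the work surface at z = 0. Lengths are in mm, angles in rad, forces in N, time in s.
With the tool pointing down it reaches from about 425 to 1025 mm from the base axis. Payload 9.4 kg.
Tool frame: the origin (TCP) lies at the very end of the fingers, on their centre line; the grasp point (between the pads) lies 19 mm behind it (r.grip_depth is the distance from the TCP to the grasp point, in mm); z points along the fingers, y is the line along which they close (so a half turn about z gives the same grasp; the last joint's range is limited). The gripper opens to 93 mm and grips with 3 to 60 N. Pads are 15 mm wide; open, the fingers measure 128 mm over their backs; the gripper's body (75 mm by 188 mm) begins 65 mm behind the grasp point.
Start: joints at [-1.207, 0.599, -0.003, 1.599, 0.002, 0.943, -0.08], TCP at [309.335, 655.695, 218.618] pointing down, gripper open.
Joint ranges: [-2.57, 2.57], [-0.35, 1.97], [-1.29, 1.29], [0.11, 2.56], [-1.05, 4.19], [0.11, 1.86], [-2.63, 2.63]. Speed limits (rad/s): [2.22, 2.22, 3.01, 3.01, 3.14, 3.14, 3.14].

### API

Orientations are given as [roll, pitch, yaw] about the fixed x, y, z axes, in that order (R = Rz(yaw) Ry(pitch) Rx(roll)).
In Python, from station import r gives the robot as it stands.
- The arm moves only by the shell command python3 -m pendant 'ROWS'. ROWS is JSON, a list of rows, each an object of numbers: "claw": the opening, from -1 (shut) to 1 (fully open); "x", "y", "z": the shift along the tool's x, y, z in cm; "ax", "ay", "az": the turn, a rotation vector about the tool's x, y, z in rad. In form: [{"claw": .., "x": .., "y": .., "z": .., "ax": .., "ay": .., "az": ..}, ...]. A call has exactly 5 rows; each row is the pose to reach, as a shift and turn from the pose commanded when the call began, along the tool's axes at that moment; what a row does not reach only later rows make up. A row lasts 1/10 s, in which the tool goes at most 50 mm and 8.59 degrees, less where a joint would pass 70% of its speed; a pose out of reach is approached as far as the arm can. A call with a gripper value outside its range is refused whole. The fingers move at their own pace and stop on an object; the grip force is fixed at half the most. Time passes only in rows, so rows that repeat a pose let the fingers close, or fill a call up. It gives the time, the measured TCP pose, the force, the opening and the grip force at its end, in the units of the state.
- r.read_state(): the state, without advancing time (a new reading comes with each control period).
- r.grab_frame(name): name is "side" or "top"; returns a dict with "pixels" (384x512x3 uint8, red, green, blue), "camera_matrix" (3x3 intrinsics, pixels), "k1" (the pictures are not rectified: a ray, as slopes to the right and down, at radius r is drawn at 1 + k1 r^2 times it, then the intrinsics apply), "rvec" (rotation vector, rad) and "tvec" (3), from world to camera coordinates, as OpenCV has them. Camera axes: x right, y down, z forward; pixel columns grow to the right and rows downward; lengths in mm; the calibration is good to about 2 mm. A picture is of the moment at which its call begins. There is no depth.
- r.sign_off(): hands the job in; it is judged then, once.
Trained networks look in a picture, given as the dict that the camera call returned (one of the last four; its "shot" number tells which), for a name from the list of things; names that differ only in an ending like _2 or _b are one class to them, and where a whole thing is asked for, a point or a joint stands for the part that bears it (a point fixed in the world has none). Each returns a list of dicts, best first, with "score" (0 to 1); they miss things now and then, are a little off and sometimes report something else, mostly with a low value. They report only what shows in the picture. A call takes as long as a camera call. They do not tell look-alikes from the thing itself.
- r.spot_in(picture, label): "centre" ([x, y, z] in mm, in world coordinates, good to about 4 mm: the middle of the surface that is visible of it).
- r.landmark_of(picture, label): "centre" ([x, y, z] in mm, in world coordinates, good to about 4 mm: a listed point, or the origin of a listed thing).
The state is a dict: "time_s": time; "joint_pos": joint angles; "qvel": joint speeds; "joint_efforts": joint torques, N m; "eef_pos": TCP position; "ee_rot": TCP orientation; "contact_force": force on the tool from outside, world axes, zero at the start; "torque": the same for the moment, N m; "finger_gap": finger opening in mm; "finger_force": force on a finger pad.
Only numpy, scipy, OpenCV 4.12 (cv2) and the standard library are available. Lean on these libraries where they do the work, as an engineer would, in place of code of your own. Each camera call takes 0.05 s, during which the arm holds its last target. There are 200 camera calls.

## Working session

There is one attempt and no reset: what is moved stays moved. The work goes in short steps, Python scripts to look and compute and a shell command to move; the robot and the scene stay as the last step left them, time stands still between calls to the robot, and variables do not carry over. Pictures are saved under pics/ and viewed, at most 10 in all, crops included, and the job is handed in when it is done.

```bash
mkdir -p pics; ls; cat > h.py <<'E'
import numpy as np, cv2
from station import r
from scipy.spatial.transform import Rotation as R
def proj(f,P):
    Rm=cv2.Rodrigues(np.array(f["rvec"],float))[0]
    c=np.atleast_2d(P)@Rm.T+np.array(f["tvec"],float).ravel()
    s=c[:,:2]/c[:,2:]; s=s*(1+f["k1"]*(s**2).sum(1,keepdims=True))
    K=np.array(f["camera_matrix"]); return s@K[:2,:2].T+K[:2,2]
def save(f,n): cv2.imwrite("pics/"+n,f["pixels"][:,:,::-1])
E
python3 - <<'E'
from h import *
fs={n:r.grab_frame(n) for n in("side","top")}
for n,f in fs.items():
    save(f,n+"0.png")
    for l in ["stand","middle_hole","ring_bar","needle_tip","flask_50","beaker_50","beaker_100","bottle_white","drop_bottle"]:
        o=r.landmark_of(f,l)
        print(n,l,[(np.round(d["centre"]).tolist(),round(d["score"],2),np.round(proj(f,d["centre"])[0]).tolist()) for d in o[:4]])
s=r.read_state();print(s)
E
```

```text
pics
side stand [([590.0, -149.0, -3.0], 0.83, [246.0, 209.0])]
side middle_hole [([590.0, -45.0, 68.0], 0.97, [235.0, 160.0])]
side ring_bar [([710.0, -195.0, 0.0], 0.74, [301.0, 212.0]), ([592.0, -51.0, 144.0], 0.5, [236.0, 134.0])]
side needle_tip [([581.0, -305.0, 152.0], 0.75, [265.0, 204.0])]
side flask_50 [([520.0, -285.0, 11.0], 0.94, [231.0, 254.0]), ([436.0, -394.0, 3.0], 0.78, [202.0, 308.0]), ([396.0, -294.0, 1.0], 0.65, [173.0, 272.0]), ([579.0, -305.0, 153.0], 0.16, [264.0, 203.0])]
side beaker_50 [([649.0, -288.0, 18.0], 0.87, [291.0, 240.0]), ([584.0, -300.0, 12.0], 0.76, [263.0, 252.0])]
side beaker_100 [([649.0, -288.0, 18.0], 0.87, [291.0, 240.0]), ([584.0, -300.0, 12.0], 0.76, [263.0, 252.0])]
side bottle_white [([581.0, -304.0, 151.0], 0.72, [264.0, 204.0]), ([710.0, -195.0, 2.0], 0.58, [301.0, 211.0])]
side drop_bottle []
top stand [([584.0, -151.0, -1.0], 0.8, [226.0, 192.0])]
top middle_hole []
top ring_bar [([584.0, -306.0, 12.0], 0.75, [285.0, 190.0]), ([595.0, -53.0, 146.0], 0.71, [177.0, 179.0])]
top needle_tip [([583.0, -296.0, 153.0], 0.67, [285.0, 182.0
[... 560 characters left out ...]
: 1.0, 'joint_pos': array([-1.20670314,  0.59931169, -0.00254595,  1.59939755,  0.00178663,
        0.94291751, -0.07980877]), 'qvel': array([-0.00026849,  0.00065964, -0.00155322,  0.0005716 ,  0.00038249,
        0.00084207,  0.00099452]), 'joint_efforts': array([ 2.37128652e-04, -7.64831257e+01,  1.49716035e+00, -2.52714479e+01,
       -5.23490889e-02,  1.04489661e-02,  3.65519259e-05]), 'eef_pos': array([309.30087505, 655.70364752, 218.60948981]), 'ee_rot': array([-3.14156169e+00,  1.22476511e-05,  2.70084251e+00]), 'contact_force': array([ 0.67872977,  0.22247455, -1.43849539]), 'torque': array([-0.01488027, -0.00073114, -0.01181994]), 'finger_force': 0.0, 'finger_gap': 92.967621872424}
```

```bash
python3 - <<'E'
import cv2,numpy as np
a=cv2.imread("pics/side0.png")[100:330,150:350];b=cv2.imread("pics/top0.png")[110:290,140:340]
cv2.imwrite("pics/c.png",np.vstack([cv2.resize(a,(600,300*0+345),interpolation=3) if 0 else cv2.resize(a[:, :],None,fx=4,fy=4,interpolation=2)])[:, :][:,:800][:600+320][:][:920][::1][:600])
t=cv2.resize(b,(400,360),interpolation=2);s=cv2.resize(a,(400,460),interpolation=2)
o=np.zeros((460,800,3),np.uint8);o[:,:400]=s;o[:360,400:]=t;cv2.imwrite("pics/c.png",o)
E
```

```text
(no output)
```

View pics/side0.png

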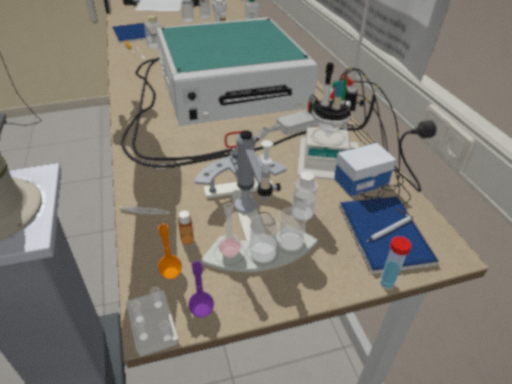

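View pics/c.png

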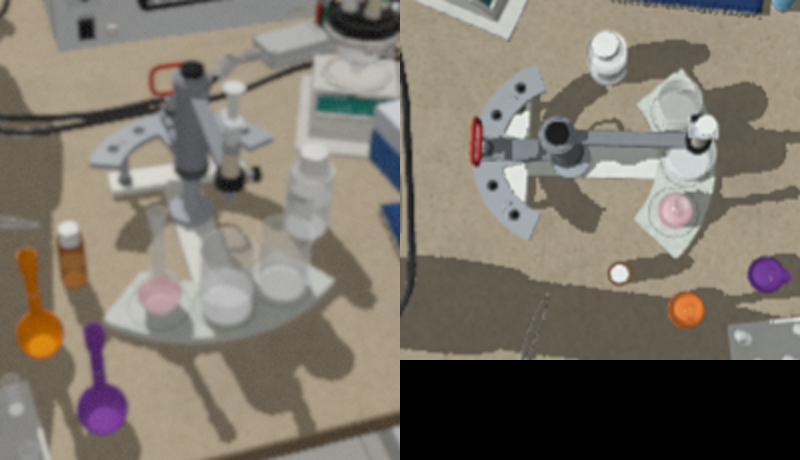

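The pink flask is at side (231,254) and top (276,216). The look-alikes are orange at side (173,272) and purple at side (202,308). Only the pink one stands on the deck, and the enlarged crop confirms it. It is on the robot's side, so the arm swings −0.454. The grey instrument behind the ring could limit the approach, so I'll measure it.

```bash
cat >> h.py <<'E'
def back(f,uv,z):
    K=np.array(f["camera_matrix"]);d=np.array([f["k1"],0,0,0,0.])
    s=cv2.undistortPoints(np.array([[uv]],float),K,None)[0,0]; rd=np.hypot(*s); x=rd
    for _ in range(20): x=rd/(1+f["k1"]*x*x)
    s=s*x/rd if rd else s
    Rm=cv2.Rodrigues(np.array(f["rvec"],float))[0]; c=-Rm.T@np.array(f["tvec"],float).ravel(); v=Rm.T@np.array([s[0],s[1],1])
    return c+v*(z-c[2])/v[2]
E
python3 - <<'E'
from h import *
f=r.grab_frame("side");t=r.grab_frame("top")
for uv in [(183,121),(312,92)]: print(uv,back(f,uv,0).round())
for uv in [(172,73),(310,62),(160,25)]: 
  for z in (80,120,160): print(uv,z,back(f,uv,z).round())
for uv in [(130,150),(235,140)]: print('cable',back(f,uv,0).round())
print([x for x in dir(r) if x[0]!='_'])
for n,q in(("side",f),("top",t)):print(n,(-cv2.Rodrigues(np.array(q["rvec"],float))[0].T@np.array(q["tvec"],float).ravel()).round())
save(t,"t1.png")
E
```

```text
(183, 121) [507. 286.   0.]
(312, 92) [969. 367.   0.]
(172, 73) 80 [505. 465.  80.]
(172, 73) 120 [497. 375. 120.]
(172, 73) 160 [490. 285. 160.]
(310, 62) 80 [981. 436.  80.]
(310, 62) 120 [941. 348. 120.]
(310, 62) 160 [901. 260. 160.]
(160, 25) 80 [518. 955.  80.]
(160, 25) 120 [510. 832. 120.]
(160, 25) 160 [501. 709. 160.]
cable [339. 168.   0.]
cable [636. 141.   0.]
['Unreachable', 'grab_frame', 'grip_depth', 'landmark_of', 'read_state', 'sign_off', 'spot_in']
side [ 394. -845.  665.]
top [ 454. -229.  985.]
```

View pics/top0.png

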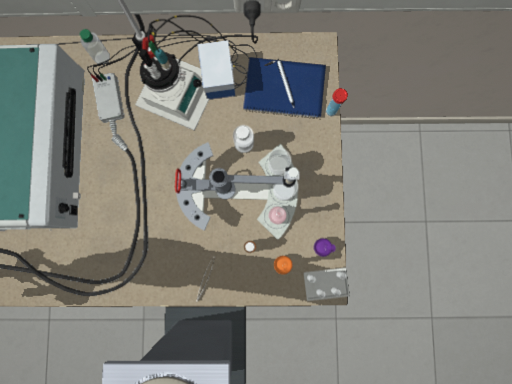

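```bash
cat >> h.py <<'E'
def tool(tilt=25,yaw=0):
    a=np.radians(tilt);z=np.array([0,-np.cos(a),-np.sin(a)]);y=np.array([1.,0,0])
    M=np.c_[np.cross(y,z),y,z]; return R.from_euler('z',yaw,degrees=True)*R.from_matrix(M)
def go(p,T,s=None):
    s=s or r.read_state(); T0=R.from_euler('xyz',s["ee_rot"])
    print("shift cm",(T0.inv().apply(np.array(p)-s["eef_pos"])/10).round(2),"turn",(T0.inv()*T).as_rotvec().round(3),"t",s["time_s"])
def st():
    s=r.read_state();T0=R.from_euler('xyz',s["ee_rot"]).as_matrix()
    print("tcp",s["eef_pos"].round(1),"far finger tip",(s["eef_pos"]+55*T0[:,1]).round(1),"z",T0[:,2].round(2),"y",T0[:,1].round(2),"F",s["contact_force"].round(1),"q",s["joint_pos"].round(2))
E
python3 -c "
from h import *
go([430,250,350],tool())"
```

```text
shift cm [-28.23 -31.54 -13.14] turn [ 0.638 -1.006  1.001] t 1.1
```

```bash
python3 -m pendant '[{"claw":1,"x":-28.2,"y":-31.5,"z":-13.1,"ax":0.638,"ay":-1.006,"az":1.001},{"claw":1,"x":-28.2,"y":-31.5,"z":-13.1,"ax":0.638,"ay":-1.006,"az":1.001},{"claw":1,"x":-28.2,"y":-31.5,"z":-13.1,"ax":0.638,"ay":-1.006,"az":1.001},{"claw":1,"x":-28.2,"y":-31.5,"z":-13.1,"ax":0.638,"ay":-1.006,"az":1.001},{"claw":1,"x":-28.2,"y":-31.5,"z":-13.1,"ax":0.638,"ay":-1.006,"az":1.001}]'; python3 -c "
from h import *
st();go([430,250,350],tool())"
```

```text
time_s: 1.6
eef_pos: [377.4, 425.7, 293.9]
ee_rot: [-2.946, 0.541, 2.256]
contact_force: [0.3, -0.3, -0.3]
finger_gap: 92.7
finger_force: 0.0
tcp [377.4 425.7 293.9] far finger tip [422.7 455.5 284.8] z [ 0.17 -0.51 -0.84] y [ 0.82  0.54 -0.17] F [ 0.3 -0.3 -0.3] q [-1.37  0.54  0.33  1.7   0.25  1.33 -0.54]
shift cm [-17.4   -6.15   5.2 ] turn [ 0.329 -0.518  0.515] t 1.6
```

```bash
python3 -m pendant '[{"claw":1,"x":-17.4,"y":-6.2,"z":5.2,"ax":0.33,"ay":-0.52,"az":0.515},{"claw":1,"x":-17.4,"y":-6.2,"z":5.2,"ax":0.33,"ay":-0.52,"az":0.515},{"claw":1,"x":-17.4,"y":-6.2,"z":5.2,"ax":0.33,"ay":-0.52,"az":0.515},{"claw":1,"x":-17.4,"y":-6.2,"z":5.2,"ax":0.33,"ay":-0.52,"az":0.515},{"claw":1,"x":-17.4,"y":-6.2,"z":5.2,"ax":0.33,"ay":-0.52,"az":0.515}]'; python3 -c "
from h import *
st();go([430,250,350],tool());go([537,20,200],tool())"
```

```text
time_s: 2.1
eef_pos: [431.3, 246.0, 351.4]
ee_rot: [-3.101, 1.102, 1.634]
contact_force: [-0.0, -0.3, 0.4]
finger_gap: 92.9
finger_force: 0.0
tcp [431.3 246.  351.4] far finger tip [486.2 247.5 350.4] z [ 0.02 -0.89 -0.45] y [ 1.    0.03 -0.02] F [-0.  -0.3  0.4] q [-1.34  0.68  0.58  1.75  0.4   1.61 -0.84]
shift cm [ 0.31 -0.11 -0.29] turn [ 0.016 -0.032  0.028] t 2.1
shift cm [ 3.01 10.23 27.17] turn [ 0.016 -0.032  0.028] t 2.1
```

```bash
python3 -m pendant '[{"claw":1,"x":3,"y":10.2,"z":27.2,"ax":0.016,"ay":-0.032,"az":0.028},{"claw":1,"x":3,"y":10.2,"z":27.2,"ax":0.016,"ay":-0.032,"az":0.028},{"claw":1,"x":3,"y":10.2,"z":27.2,"ax":0.016,"ay":-0.032,"az":0.028},{"claw":1,"x":3,"y":10.2,"z":27.2,"ax":0.016,"ay":-0.032,"az":0.028},{"claw":1,"x":3,"y":10.2,"z":27.2,"ax":0.016,"ay":-0.032,"az":0.028}]'; python3 - <<'E'
from h import *
st();go([537,20,145],tool())
f=r.grab_frame("side");t=r.grab_frame("top")
for n,q in(("side",f),("top",t)):
  print(n,[(np.round(d["centre"]).tolist(),round(d["score"],2)) for d in r.landmark_of(q,"ring_bar")[:3]])
a=f["pixels"][60:210,150:350];b=t["pixels"][110:260,100:300]
o=np.vstack([cv2.resize(i,(800//2*1,300),interpolation=2) for i in(a,b)]);cv2.imwrite("pics/d.png",o[:,:,::-1])
E
```

```text
time_s: 2.6
eef_pos: [522.4, 57.4, 216.3]
ee_rot: [-3.129, 1.13, 1.594]
contact_force: [0.6, -0.7, -0.9]
finger_gap: 93.4
finger_force: 0.0
tcp [522.4  57.4 216.3] far finger tip [577.4  58.  216. ] z [ 0.01 -0.9  -0.43] y [ 1.    0.01 -0.01] F [ 0.6 -0.7 -0.9] q [-1.07  0.84  0.61  1.97  0.55  1.15 -0.9 ]
shift cm [4.85 1.46 6.43] turn [ 0.008 -0.004  0.01 ] t 2.6
side [([593.0, -53.0, 145.0], 0.67)]
top [([594.0, -51.0, 143.0], 0.41)]
```

View pics/d.png

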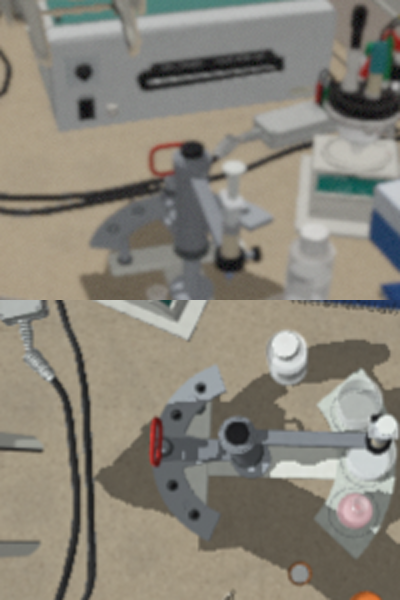

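```bash
python3 -c "
from h import *
go([538,0,148],tool(20))"
```

```text
shift cm [3.81 1.63 8.17] turn [ 0.005 -0.089  0.009] t 2.8
```

```bash
python3 -m pendant '[{"claw":1,"x":0.8,"y":0.3,"z":1.6,"ax":0.005,"ay":-0.02,"az":0.009},{"claw":1,"x":1.6,"y":0.7,"z":3.5,"ax":0.005,"ay":-0.05,"az":0.009},{"claw":1,"x":2.5,"y":1.2,"z":5.5,"ax":0.005,"ay":-0.07,"az":0.009},{"claw":1,"x":3.3,"y":1.5,"z":7.4,"ax":0.005,"ay":-0.089,"az":0.009},{"claw":1,"x":3.8,"y":1.6,"z":8.2,"ax":0.005,"ay":-0.089,"az":0.009}]'; python3 - <<'E'
from h import *
st();go([538,-20,138],tool(20))
f=r.grab_frame("side");t=r.grab_frame("top")
s=r.read_state();T=tool(20).as_matrix()
a=f["pixels"][80:180,180:320];b=t["pixels"][140:240,110:250]
o=np.vstack([cv2.resize(i,(420,300),interpolation=2) for i in(a,b)]);cv2.imwrite("pics/e.png",o[:,:,::-1])
E
```

```text
time_s: 3.3
eef_pos: [538.0, 1.5, 147.0]
ee_rot: [3.141, 1.221, 1.574]
contact_force: [0.4, 0.0, 0.1]
finger_gap: 92.9
finger_force: 0.0
tcp [538.    1.5 147. ] far finger tip [593.    1.7 147. ] z [ 0.   -0.94 -0.34] y [1. 0. 0.] F [0.4 0.  0.1] q [-1.01  1.01  0.62  2.    0.61  1.02 -0.99]
shift cm [ 0.11 -0.01  2.33] turn [ 0.004 -0.001  0.001] t 3.3
```

View pics/e.png

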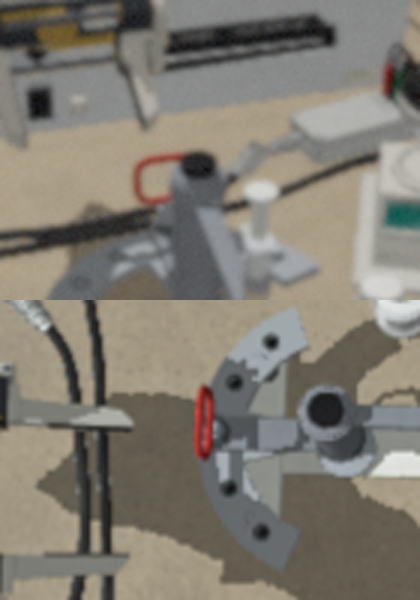

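```bash
python3 -m pendant '[{"claw":1,"x":-0.1,"y":0.2,"z":1},{"claw":1,"x":-0.1,"y":0.2,"z":2},{"claw":1,"x":-0.1,"y":0.2,"z":3},{"claw":1,"x":-0.1,"y":0.2,"z":4},{"claw":1,"x":-0.1,"y":0.2,"z":4.5}]'; python3 - <<'E'
from h import *
st();go([540,-75,120.5],tool(20))
f=r.grab_frame("side");t=r.grab_frame("top")
a=f["pixels"][80:180,180:320];b=t["pixels"][140:240,110:250]
o=np.vstack([cv2.resize(i,(420,300),interpolation=2) for i in(a,b)]);cv2.imwrite("pics/f.png",o[:,:,::-1])
E
```

```text
tcp [537.9   1.3 147.7] far finger tip [592.9   1.4 147.7] z [ 0.   -0.94 -0.34] y [1. 0. 0.] F [-0.9  0.2  0.1] q [-1.01  1.01  0.62  2.    0.61  1.02 -0.99]
shift cm [-0.06  0.19  8.1 ] turn [ 0.003 -0.001  0.001] t 3.4invalid input at $[0]: expected keys claw, x, y, z, ax, ay, az
```

View pics/f.png

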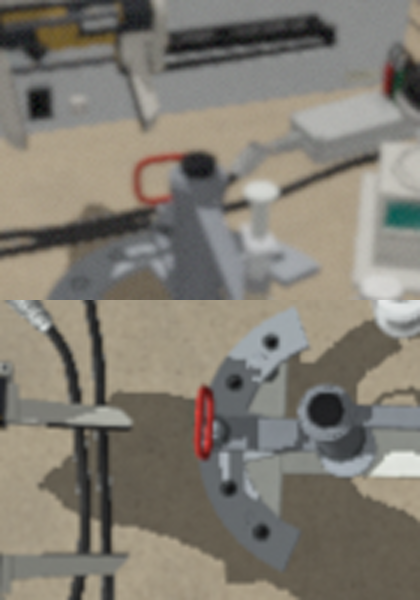

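Nothing moved: the call was refused because every row needs all its keys. The picture matches the last one, with the finger tip at crop (130,420) in line with the ring at (204,422).

```bash
python3 -m pendant '[{"claw":1,"x":-0.1,"y":0.2,"z":1,"ax":0,"ay":0,"az":0},{"claw":1,"x":-0.1,"y":0.2,"z":2,"ax":0,"ay":0,"az":0},{"claw":1,"x":-0.1,"y":0.2,"z":3,"ax":0,"ay":0,"az":0},{"claw":1,"x":-0.1,"y":0.2,"z":4,"ax":0,"ay":0,"az":0},{"claw":1,"x":-0.1,"y":0.2,"z":5,"ax":0,"ay":0,"az":0}]'; python3 - <<'E'
from h import *
st();go([540,-75,120.5],tool(20))
f=r.grab_frame("side");t=r.grab_frame("top")
a=f["pixels"][80:180,180:320];b=t["pixels"][140:240,110:250]
o=np.vstack([cv2.resize(i,(420,300),interpolation=2) for i in(a,b)]);cv2.imwrite("pics/g.png",o[:,:,::-1])
E
```

```text
time_s: 4.0
eef_pos: [539.8, -47.9, 131.7]
ee_rot: [3.139, 1.221, 1.57]
contact_force: [0.0, 0.9, -0.1]
finger_gap: 92.9
finger_force: 0.0
tcp [539.8 -47.9 131.7] far finger tip [594.8 -47.8 131.8] z [ 0.   -0.94 -0.34] y [1. 0. 0.] F [ 0.   0.9 -0.1] q [-0.96  1.04  0.64  2.05  0.66  0.91 -1.03]
shift cm [0.12 0.01 2.93] turn [ 0.002 -0.001 -0.   ] t 4.0
```

View pics/g.png

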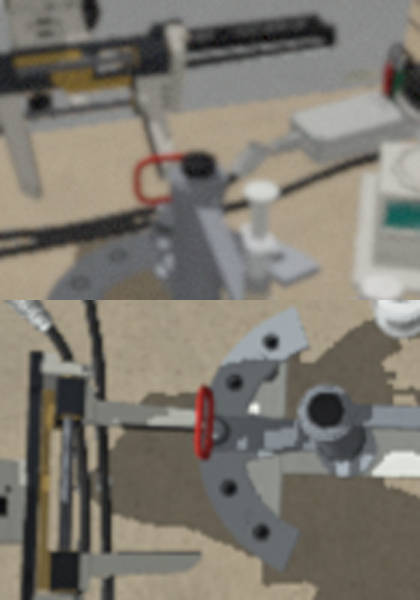

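The finger tip is entering the opening in the upper half of the bar (top crop, rows 405–428, ring 388–457), with no contact. I'll push it through.

```bash
python3 -m pendant '[{"claw":1,"x":0,"y":0,"z":0.7,"ax":0,"ay":0,"az":0},{"claw":1,"x":0,"y":-0.1,"z":1.4,"ax":0,"ay":0,"az":0},{"claw":1,"x":0,"y":-0.2,"z":2.1,"ax":0,"ay":0,"az":0},{"claw":1,"x":0,"y":-0.2,"z":2.8,"ax":0,"ay":0,"az":0},{"claw":1,"x":0,"y":-0.2,"z":2.8,"ax":0,"ay":0,"az":0}]'; python3 - <<'E'
from h import *
st();T=tool(20)
s=r.read_state();p=s["eef_pos"]
for d in(8,14,22): go(p+[0,0,d],T)
E
```

```text
time_s: 4.6
eef_pos: [537.6, -74.2, 122.3]
ee_rot: [3.141, 1.221, 1.571]
contact_force: [-0.8, -0.2, 0.8]
finger_gap: 92.9
finger_force: 0.0
tcp [537.6 -74.2 122.3] far finger tip [592.6 -74.1 122.3] z [ 0.   -0.94 -0.34] y [1. 0. 0.] F [-0.8 -0.2  0.8] q [-0.93  1.07  0.66  2.08  0.7   0.85 -1.06]
shift cm [-0.75  0.   -0.27] turn [ 0.001 -0.    -0.   ] t 4.6
shift cm [-1.32  0.   -0.48] turn [ 0.001 -0.    -0.   ] t 4.6
shift cm [-2.07  0.   -0.75] turn [ 0.001 -0.    -0.   ] t 4.6
```

```bash
python3 -m pendant '[{"claw":1,"x":-0.4,"y":0,"z":-0.14,"ax":0,"ay":0,"az":0},{"claw":1,"x":-0.7,"y":0,"z":-0.25,"ax":0,"ay":0,"az":0},{"claw":1,"x":-1.0,"y":0,"z":-0.36,"ax":0,"ay":0,"az":0},{"claw":1,"x":-1.3,"y":0,"z":-0.48,"ax":0,"ay":0,"az":0},{"claw":1,"x":-1.3,"y":0,"z":-0.48,"ax":0,"ay":0,"az":0}]'; python3 - <<'E'
from h import *
st()
for n in("side","top"):
  print(n,[(np.round(d["centre"],1).tolist(),round(d["score"],2)) for d in r.landmark_of(r.grab_frame(n),"ring_bar")[:3]])
E
```

```text
time_s: 5.1
eef_pos: [538.2, -72.6, 136.1]
ee_rot: [3.139, 1.219, 1.571]
contact_force: [0.3, 0.3, -6.9]
finger_gap: 93.0
finger_force: 2.4
tcp [538.2 -72.6 136.1] far finger tip [593.2 -72.4 136.2] z [ 0.   -0.94 -0.34] y [1. 0. 0.] F [ 0.3  0.3 -6.9] q [-0.94  1.04  0.66  2.08  0.7   0.87 -1.04]
side [([591.8, -51.7, 151.2], 0.45)]
top [([592.1, -50.7, 154.6], 0.48), ([715.7, -198.5, -0.4], 0.16)]
```

```bash
python3 -m pendant '[{"claw":1,"x":-0.2,"y":0,"z":-0.07,"ax":0,"ay":0,"az":0},{"claw":1,"x":-0.35,"y":0,"z":-0.13,"ax":0,"ay":0,"az":0},{"claw":1,"x":-0.5,"y":0,"z":-0.18,"ax":0,"ay":0,"az":0},{"claw":1,"x":-0.5,"y":0,"z":-0.18,"ax":0,"ay":0,"az":0},{"claw":1,"x":-0.5,"y":0,"z":-0.18,"ax":0,"ay":0,"az":0}]'; python3 - <<'E'
from h import *
st()
for n in("side","top"):
  f=r.grab_frame(n)
  print(n,[(np.round(d["centre"],1).tolist(),round(d["score"],2)) for d in r.landmark_of(f,"ring_bar")[:2]])
  if n=="side":
    o=cv2.resize(f["pixels"][100:200,190:290],(500,500),interpolation=2)
cv2.imwrite("pics/hh.png",o[:,:,::-1])
E
```

```text
time_s: 5.8
eef_pos: [538.1, -72.8, 141.3]
ee_rot: [3.139, 1.22, 1.571]
contact_force: [0.2, 1.3, -5.9]
finger_gap: 93.2
finger_force: 3.3
tcp [538.1 -72.8 141.3] far finger tip [593.1 -72.7 141.4] z [ 0.   -0.94 -0.34] y [1. 0. 0.] F [ 0.2  1.3 -5.9] q [-0.94  1.03  0.66  2.09  0.7   0.87 -1.04]
side [([516.7, -282.8, 8.7], 0.59), ([591.4, -49.4, 156.4], 0.57)]
top [([520.8, -283.8, 8.5], 0.69), ([650.2, -290.4, 14.2], 0.51)]
```

View pics/hh.png

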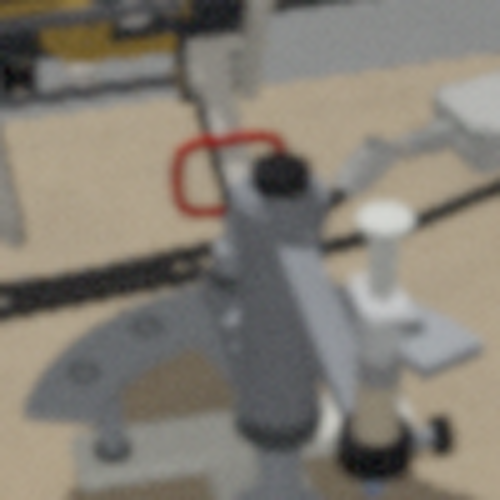

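The pin is up about 11 mm: the ring now shows 10 px higher in the crop, the force is 6 N, and the upper stop hasn't been reached. I'll swing the first half.

```bash
python3 -m pendant '[{"claw":1,"x":0,"y":0.4,"z":0.01,"ax":0,"ay":0,"az":0},{"claw":1,"x":-0.02,"y":0.9,"z":0.06,"ax":0,"ay":0,"az":0},{"claw":1,"x":-0.05,"y":1.4,"z":0.14,"ax":0,"ay":0,"az":0},{"claw":1,"x":-0.08,"y":1.9,"z":0.23,"ax":0,"ay":0,"az":0},{"claw":1,"x":-0.11,"y":2.24,"z":0.31,"ax":0,"ay":0,"az":0}]'; python3 - <<'E'
from h import *
st()
for n in("side","top"):
  f=r.grab_frame(n)
  for l in("ring_bar","needle_tip"):
    print(n,l,[(np.round(d["centre"],1).tolist(),round(d["score"],2)) for d in r.landmark_of(f,l)[:3]])
E
```

```text
time_s: 6.5
eef_pos: [561.3, -76.3, 141.3]
ee_rot: [3.138, 1.22, 1.57]
contact_force: [-0.1, 4.4, -7.0]
finger_gap: 92.7
finger_force: 3.6
tcp [561.3 -76.3 141.3] far finger tip [616.3 -76.1 141.4] z [ 0.   -0.94 -0.34] y [1. 0. 0.] F [-0.1  4.4 -7. ] q [-0.91  1.04  0.67  2.04  0.7   0.89 -1.01]
side ring_bar [([582.3, -298.5, 10.1], 0.75), ([615.3, -53.8, 159.8], 0.68)]
side needle_tip [([549.6, -296.7, 152.5], 0.63)]
top ring_bar [([616.3, -57.8, 156.8], 0.6)]
top needle_tip [([552.3, -295.0, 154.4], 0.6)]
```

```bash
python3 -m pendant '[{"claw":1,"x":-0.04,"y":0.4,"z":0.11,"ax":0,"ay":0,"az":0},{"claw":1,"x":-0.1,"y":0.9,"z":0.27,"ax":0,"ay":0,"az":0},{"claw":1,"x":-0.17,"y":1.4,"z":0.46,"ax":0,"ay":0,"az":0},{"claw":1,"x":-0.23,"y":1.8,"z":0.62,"ax":0,"ay":0,"az":0},{"claw":1,"x":-0.26,"y":2.0,"z":0.71,"ax":0,"ay":0,"az":0}]'; cat > m.py <<'E'
from h import *
st();N=[];O=[]
for n in("side","top"):
  f=r.grab_frame(n); save(f,f"last_{n}.png")
  for l,near in(("ring_bar",[635,-62,155]),("needle_tip",[522,-285,152]),("flask_50",[518,-284,12])):
    print(n,l,[(np.round(d["centre"],1).tolist(),round(d["score"],2)) for d in r.landmark_of(f,l)[:4] if np.linalg.norm(d["centre"]-np.array(near))<40])
E
python3 m.py
```

```text
time_s: 7.3
eef_pos: [581.2, -84.0, 141.5]
ee_rot: [3.138, 1.22, 1.57]
contact_force: [2.4, 4.8, -6.7]
finger_gap: 93.5
finger_force: 4.0
tcp [581.2 -84.  141.5] far finger tip [636.2 -83.9 141.5] z [ 0.   -0.94 -0.34] y [1. 0. 0.] F [ 2.4  4.8 -6.7] q [-0.88  1.04  0.67  2.    0.71  0.9  -0.99]
side ring_bar [([636.0, -61.5, 156.7], 0.44)]
side needle_tip [([519.8, -287.7, 155.3], 0.77)]
side flask_50 [([517.3, -284.2, 12.1], 0.57)]
top ring_bar [([638.3, -61.1, 160.6], 0.4)]
top needle_tip [([521.3, -283.8, 151.4], 0.95)]
top flask_50 [([515.6, -282.6, 7.8], 0.52)]
```

```bash
python3 -m pendant '[{"claw":1,"x":0.1,"y":0,"z":0.03,"ax":0,"ay":0,"az":0},{"claw":1,"x":0.2,"y":0,"z":0.07,"ax":0,"ay":0,"az":0},{"claw":1,"x":0.35,"y":0,"z":0.12,"ax":0,"ay":0,"az":0},{"claw":1,"x":0.5,"y":0,"z":0.18,"ax":0,"ay":0,"az":0},{"claw":1,"x":0.5,"y":0,"z":0.18,"ax":0,"ay":0,"az":0}]'; python3 m.py
```

```text
time_s: 8.2
eef_pos: [580.6, -83.8, 136.1]
ee_rot: [3.139, 1.221, 1.571]
contact_force: [3.4, 5.2, -6.3]
finger_gap: 93.0
finger_force: 3.6
tcp [580.6 -83.8 136.1] far finger tip [635.6 -83.7 136.2] z [ 0.   -0.94 -0.34] y [1. 0. 0.] F [ 3.4  5.2 -6.3] q [-0.88  1.05  0.67  2.    0.71  0.89 -0.99]
side ring_bar [([631.7, -60.4, 152.1], 0.69)]
side needle_tip [([521.1, -290.6, 152.2], 0.93)]
side flask_50 [([516.5, -283.7, 13.8], 0.68)]
top ring_bar [([638.8, -61.5, 151.7], 0.57)]
top needle_tip [([521.4, -282.2, 153.6], 0.7)]
top flask_50 [([520.2, -283.4, 5.8], 0.69)]
```

The ring is still loaded with the pin about 6 mm up, which is below the plate top, so the pin is entering the hole. I'll keep lowering.

```bash
python3 -m pendant '[{"claw":1,"x":0.15,"y":0,"z":0.05,"ax":0,"ay":0,"az":0},{"claw":1,"x":0.3,"y":0,"z":0.11,"ax":0,"ay":0,"az":0},{"claw":1,"x":0.45,"y":0,"z":0.16,"ax":0,"ay":0,"az":0},{"claw":1,"x":0.6,"y":0,"z":0.22,"ax":0,"ay":0,"az":0},{"claw":1,"x":0.6,"y":0,"z":0.22,"ax":0,"ay":0,"az":0}]'; python3 m.py
```

```text
time_s: 9.1
eef_pos: [580.4, -84.3, 129.9]
ee_rot: [3.139, 1.221, 1.57]
contact_force: [3.0, 1.3, -5.2]
finger_gap: 93.1
finger_force: 2.7
tcp [580.4 -84.3 129.9] far finger tip [635.4 -84.2 130. ] z [ 0.   -0.94 -0.34] y [1. 0. 0.] F [ 3.   1.3 -5.2] q [-0.88  1.06  0.66  2.    0.71  0.89 -1.  ]
side ring_bar [([635.1, -62.8, 149.5], 0.45)]
side needle_tip [([521.7, -286.4, 153.8], 0.93)]
side flask_50 [([516.2, -281.8, 11.3], 0.83)]
top ring_bar [([636.4, -59.6, 150.4], 0.5)]
top needle_tip [([522.3, -280.7, 155.9], 0.95)]
top flask_50 [([519.3, -283.3, 8.9], 0.57)]
```

```bash
python3 -m pendant '[{"claw":1,"x":0.2,"y":0,"z":0.07,"ax":0,"ay":0,"az":0},{"claw":1,"x":0.4,"y":0,"z":0.14,"ax":0,"ay":0,"az":0},{"claw":1,"x":0.6,"y":0,"z":0.22,"ax":0,"ay":0,"az":0},{"claw":1,"x":0.75,"y":0,"z":0.27,"ax":0,"ay":0,"az":0},{"claw":1,"x":0.75,"y":0,"z":0.27,"ax":0,"ay":0,"az":0}]'; python3 m.py; python3 - <<'E'
import cv2,numpy as np
a=cv2.imread("pics/last_side.png")[100:200,180:310];b=cv2.imread("pics/last_top.png")[140:240,150:280]
a,b=[cv2.resize(i,(390,300),interpolation=2) for i in(a,b)]
cv2.imwrite("pics/i.png",np.hstack([a,b]))
E
```

```text
time_s: 10.0
eef_pos: [580.1, -84.0, 121.8]
ee_rot: [3.14, 1.221, 1.571]
contact_force: [0.4, -0.5, 0.1]
finger_gap: 93.0
finger_force: 0.0
tcp [580.1 -84.  121.8] far finger tip [635.1 -84.  121.9] z [ 0.   -0.94 -0.34] y [1. 0. 0.] F [ 0.4 -0.5  0.1] q [-0.88  1.08  0.66  2.    0.71  0.88 -1.01]
side ring_bar [([636.4, -62.9, 146.8], 0.63)]
side needle_tip [([519.6, -284.6, 154.4], 0.88)]
side flask_50 [([519.0, -283.8, 10.8], 0.9)]
top ring_bar [([639.1, -62.8, 144.3], 0.61)]
top needle_tip [([518.8, -284.6, 154.3], 0.69)]
top flask_50 [([520.2, -284.6, 11.6], 0.73)]
```

View pics/i.png

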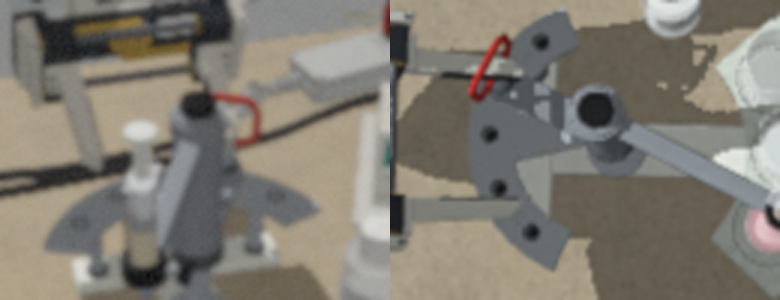

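The pin is home: ring back at about 146 mm, zero force, needle 1–2 mm from the flask axis. The top crop shows the boom over the pink flask (760,225) and the finger free inside the ring (490,68). I'll withdraw straight back.

```bash
python3 -m pendant '[{"claw":1,"x":0,"y":0,"z":-1.0,"ax":0,"ay":0,"az":0},{"claw":1,"x":0,"y":0,"z":-2.5,"ax":0,"ay":0,"az":0},{"claw":1,"x":0,"y":0,"z":-4.5,"ax":0,"ay":0,"az":0},{"claw":1,"x":0,"y":0,"z":-7,"ax":0,"ay":0,"az":0},{"claw":1,"x":0,"y":0,"z":-9,"ax":0,"ay":0,"az":0}]'; python3 -m pendant '[{"claw":1,"x":-1,"y":0,"z":-1,"ax":0,"ay":0,"az":0},{"claw":1,"x":-3,"y":0,"z":-2,"ax":0,"ay":0,"az":0},{"claw":1,"x":-5,"y":0,"z":-2,"ax":0,"ay":0,"az":0},{"claw":1,"x":-5,"y":0,"z":-2,"ax":0,"ay":0,"az":0},{"claw":1,"x":-5,"y":0,"z":-2,"ax":0,"ay":0,"az":0}]';python3 m.py
```

```text
time_s: 10.9
eef_pos: [580.5, 3.5, 153.2]
ee_rot: [3.139, 1.219, 1.572]
contact_force: [0.8, 0.5, -0.1]
finger_gap: 92.8
finger_force: 0.0
time_s: 11.4
eef_pos: [580.0, 1.7, 207.1]
ee_rot: [3.137, 1.22, 1.567]
contact_force: [-0.8, 0.1, -1.2]
finger_gap: 92.8
finger_force: 0.0
tcp [580.    1.7 207.1] far finger tip [635.    1.7 207.1] z [ 0.   -0.94 -0.34] y [1. 0. 0.] F [-0.8  0.1 -1.2] q [-0.98  0.94  0.65  1.91  0.63  1.12 -0.89]
side ring_bar [([633.5, -61.2, 146.1], 0.68)]
side needle_tip [([517.0, -287.5, 152.5], 0.72)]
side flask_50 [([519.6, -284.0, 12.6], 0.82)]
top ring_bar [([638.8, -63.1, 144.8], 0.59)]
top needle_tip [([518.0, -285.3, 156.9], 0.55)]
top flask_50 [([517.4, -284.7, 5.4], 0.52)]
```

```bash
python3 -c "
from station import r
print(r.sign_off())"
```

```text
the job is handed in; nothing more can be done
None
```

The job is handed in, with no verdict returned: the arm was swung one hole so the needle is over the pink flask (about 2 mm off by camera), the pin measured home, the finger is clear, and nothing was knocked as far as I could see.

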